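# Lock the push-and-turn cap of the cleaner tub and shut its bin

### The job

Make the cleaner tub in the grey bin child-safe: press its red cap down, and while it is down turn it clockwise until it comes up against the stop (the yellow tab beside the green block). Press firmly but do not force it. Then tip the bin's open lid over so that it falls fully shut, let go, and leave the other things standing where they are.

Things in the scene. Friction and masses are not known exactly. Their poses are not given: they have to be found in the camera images.
- bin: Grey open-topped plastic bin, fixed to the shelf, 200 (x) by 260 (y) by 135 mm high, walls and floor 5 mm. Origin: centre of its underside; x points level to the side where the lid is hinged (roughly to the robot's left), y along the hinge, z up.
- lid_hinge (a point): Middle of the lid's hinge line, on top of the bin's hinge-side rim (136 mm above the shelf, 100 mm from the bin's centre along the bin's x). The hinge line runs along the bin's y.
- lid_edge (a point): Middle of the free edge of the lid, 200 mm from the hinge. The lid is a grey plate 200 by 260 mm, 8 mm thick, about 0.25 kg, with a 14 mm lip on the free edge and two 4 mm ribs on its outer face.
- binlid (a joint): Lid angle: 0 shut, 1.57 upright, 2.0 leaning open against its stop. The hinge is free: once the lid is pushed from behind past upright its own weight drops it shut.
- tub: White tub with a blue band, 132 mm across and 70 mm high to its shoulder, fixed in a recess of the bin's floor: it neither turns nor shifts. Origin: centre of its underside, z up along the cap's axis. A green block on the shoulder (10 mm high, 60 mm from the axis) marks the stop. Tub and cap break under 80 N of contact forces added up: keep the push on them below 45 N.
- cap_face (a point): Centre of the flat top face of the red cap (outer shell; 100 mm across; 98.5 mm above the tub's underside when up). z up, x along the straight bar on the face; it turns and sinks with the shell. The bar runs through the centre: 90 mm long, 12 wide, 16 high; beside it the face is free to press on. When up the shell spins idly.
- capspring (a joint): How far the red shell is pressed down: 0 up, 0.007 (m) fully down. Springs back: 5 N starts it down, 10 N takes it fully down. From 0.0025 on, its three hidden lugs (120 degrees apart, angle to the bar not told) can catch those of the inner cap when turned; before that it may turn idly up to 105 degrees. Lugs may land on lugs: it then stops at 0.0025 until turned on.
- lock (a joint): Angle of the hidden inner cap, whose yellow tab sticks out below the red shell: starts at 0 to 0.35, grows clockwise seen from above, hard stop at 1.30 (locked, tab beside the green block). Turns only with lugs caught, at about 0.4 N m (11 N, with rubbing up to 25 N, pushed on the bar 36 mm from the axis), and stays where it is left.
- socket: Stainless steel wheel-nut socket, 30 mm across, 50 mm high, standing in the bin at the end towards the bin's +y. Origin: centre of its underside.
- gauge_mid (a point): Red plastic tyre pressure gauge, dial 52 mm across, 22 mm thick, with a 110 mm stem along its -x; the point is the middle of the dial.
- spray_mid (a point): Closed white spray bottle, 68 mm across, about 200 mm high; the point is 100 mm above its base.
- brush_mid (a point): Blue plastic wheel brush lying on the shelf, 225 mm long, 45 mm wide, 45 mm high; the point is 12 mm up, near its middle.
- polish_mid (a point): Black can of polish, 72 mm across, 100 mm high; the point is half-way up.
- nutcup_mid (a point): Orange open cup, 84 mm across, 60 mm high; the point is half-way up.

How it is judged (in metres and radians):
On the way, in this order (a step that is already met when the one before it is completed fails the run):
1. the inner cap is turned to its stop while the lid is still open (value of joint lock above 1.2 rad and value of joint binlid above 1.57 rad), for 0.2 s.
2. the lid has fallen shut (value of joint binlid below 0.06 rad), for 0.2 s.
At the end, for the whole second after the job is handed in: The inner cap is at its stop (turned past 1.2 of 1.3 rad) and the lid lies shut (within 0.06 rad). The cap was locked first, with the lid still open (value of joint lock above 1.2 rad and value of joint binlid below 0.06 rad); the robot touches nothing.
It fails at once if the tub or its cap is forced: contact forces from the robot on it add up to more than 80 N (contact force between tub and the fingers above 80 N or contact force between tub and the arm above 80 N).
It fails at once if the socket in the bin is moved by more than 25 mm or tipped (distance of socket from where it was at the start of the episode above 0.025 m or angle between socket's own z axis and vertical above 0.4 rad).
It fails at once if the gauge, spray bottle, brush, polish can or orange cup is moved by more than 40 mm or tipped (distance of any of gauge_mid, spray_mid, brush_mid, polish_mid, nutcup_mid from where it was at the start of the episode above 0.04 m or angle between any of gauge_mid, spray_mid, brush_mid, polish_mid, nutcup_mid's own z axis and vertical above 0.4 rad).
It also fails if it takes over 69 s, if anything falls off the work surface, if the arm or the gripper's body presses on something with over 40 N, if the wrist force passes 120 N, or if a joint passes its speed limit or range.

### The arm

A 6-joint arm with a two-finger parallel gripper is mounted at the origin on the work surface. World frame = base frame: x ahead of the robot, y to its left, z up, the work surface at z = 0. Lengths are in m, angles in degrees, forces in N, time in s.
With the tool pointing down it reaches from about 0.375 to 0.9 m from the base axis. Payload 3.1 kg.
Tool frame: the origin (TCP) lies at the very end of the fingers, on their centre line; the grasp point (between the pads) lies 19 mm behind it; x points along the fingers, z is the direction in which the jaws open and shut, and the axes are right-handed (so a half turn about x gives the same grasp; the last joint's range is limited). The gripper opens to 87 mm and grips with 3 to 60 N. Pads are 19 mm wide; open, the fingers measure 117 mm over their backs; the gripper's body (75 mm by 190 mm) begins 51 mm behind the grasp point.
Start: joints at [54.46, 30.224, 82.088, -0, 67.689, -10.227], TCP at [0.267, 0.565, 0.223] pointing down, gripper open.
Joint ranges: [-176.69, 176.69], [-43.24, 126.21], [12.49, 139.97], [-82, 262], [0, 151.66], [-163.58, 163.58]. Speed limits (degrees/s): [159.86, 159.86, 180, 180, 180, 180].

### API

Orientations are given as a 3x3 rotation matrix whose columns are the frame's x, y, z axes.
In Python, from rig import bot gives the robot as it stands.
- The arm moves only by the tool send_rows, never from a script. Its arguments are lists of equal length, an entry for each row: "fingers": the opening, from 0 (shut) to 1 (fully open); "dp": the shift along the world's x, y, z in mm, a list of three; "turn": the turn, a rotation vector about the world's x, y, z in rad, a list of three. In form: {"fingers": [fingers, ...], "dp": [[tx, ty, tz], ...], "turn": [[rx, ry, rz], ...]}. A call has 1 to 10 rows; each row is the pose to reach, as a shift and turn from the pose measured when the call began; what a row does not reach only later rows make up. A row lasts 1/12 s, in which the tool goes at most 41.7 mm and 7.16 degrees, less where a joint would pass 70% of its speed; a pose out of reach is approached as far as the arm can. A call with a gripper value outside its range is refused whole. The fingers move at their own pace and stop on an object; the grip force is fixed at half the most. Time passes only in rows, so rows that repeat a pose let the fingers close. It gives the time, the measured TCP pose, the force and the opening at its end, in the units of the state.
- bot.read_state(): the state, without advancing time (a new reading comes with each control period).
- bot.capture(name): name is "scene" or "top" or "wrist"; returns a dict with "img" (420x560x3 uint8, blue, green, red), "z_map" (420x560 float32, m along the optical axis (not along the pixel's ray), 0 where there is no reading), "mtx" (3x3 intrinsics, pixels), "origin" and "orientation" of the camera in the world; the wrist camera has in their place "hand_eye" (4x4, takes a point from camera to tool coordinates, whose origin is the TCP and whose axes are the tool frame's). Camera axes: x right, y up, looking along -z (the intrinsics and any distortion apply to the point x, -y, -z); pixel columns grow to the right and rows downward; lengths in m; the calibration is good to about 2 mm. A picture is of the moment at which its call begins: read the wrist's pose just before it.
- bot.hand_in(): hands the job in, once; it reports no verdict.
The state is a dict: "time_s": time; "joint_positions": joint angles; "qvel": joint speeds; "tau": joint torques, N m; "position": TCP position; "tcp_rot": TCP orientation; "force": force on the tool from outside, world axes, zero at the start; "moment": the same for the moment, N m; "opening": opening from 0.0 (shut) to 1.0 (fully open).
Only numpy, scipy, OpenCV 4.12 (cv2) and the standard library are available. Lean on these libraries where they do the work, as an engineer would, in place of code of your own. Each camera call takes 0.05 s, during which the arm holds its last target.

## Working session

There is one attempt and no reset: what is moved stays moved. The work goes in short steps, Python scripts to look and compute and a tool call to move; the robot and the scene stay as the last step left them, time stands still between calls to the robot, and variables do not carry over. Pictures are saved under pics/ and viewed, and the job is handed in when it is done.

Besides the shell and the picture viewer there is one more tool, called after "Call:" as a command line: name --argument value ..., lists and objects as JSON in quotes. send_rows: Moves the arm, as the interface text tells. Its arguments: {"type":"object","properties":{"fingers":{"type":"array","items":{"type":"number"}},"dp":{"type":"array","items":{"type":"array","items":{"type":"number"}}},"turn":{"type":"array","items":{"type":"array","items":{"type":"number"}}}},"required":["fingers","dp","turn"]}

```bash
ls; mkdir -p pics; python3 - <<'E'
from rig import bot
import cv2,numpy as np
s=bot.read_state();print(s)
for n in ["scene","top","wrist"]:
    c=bot.capture(n);cv2.imwrite(f"pics/{n}0.png",c["img"]);np.savez(f"pics/{n}0.npz",**c)
    print(n,{k:v for k,v in c.items() if k not in("img","z_map")})
E
```

```text
pics
{'time_s': 0.0, 'joint_positions': array([ 5.44580414e+01,  3.02773987e+01,  8.21559558e+01,  6.71240166e-04,
        6.76882943e+01, -1.02288479e+01]), 'qvel': array([-0.00750296,  0.04598004, -0.10520852,  0.04970214, -0.03276732,
        0.07665656]), 'tau': array([ 3.17404727e-05, -4.40038204e+01, -1.76596159e+01,  6.33099256e-02,
        5.81274997e-02, -1.24259600e-04]), 'position': array([0.26678689, 0.56439999, 0.22159082]), 'tcp_rot': array([[-1.24301685e-03, -9.03982589e-01,  4.27567462e-01],
       [-1.72130385e-03,  4.27569093e-01,  9.03981033e-01],
       [-9.99997746e-01,  3.87690142e-04, -2.08750430e-03]]), 'force': array([-0.03210298, -0.25558126, -0.21977654]), 'moment': array([-0.01434972,  0.01712017,  0.02384449]), 'opening': 1.0009815520904333}
scene {'mtx': array([[460.70194428,   0.        , 279.40932795],
       [  0.        , 460.70194428, 209.33422894],
       [  0.        ,   0.        ,   1.        ]]), 'origin': array([ 0.32474449, -0.30858271,  1.22013838]), 'orientation': array([[ 8.61987217e-01,  4.78438586e-01, -1.67554640e-01],
       [-5.069294
[... 310 characters left out ...]
4, 1.6932744 ]), 'orientation': array([[-0.02492799,  0.98875745, -0.14743575],
       [-0.99968423, -0.02418796,  0.00681037],
       [ 0.00316764,  0.14755896,  0.98904819]])}
wrist {'mtx': array([[327.27831681,   0.        , 281.36938895],
       [  0.        , 327.27831681, 211.84518514],
       [  0.        ,   0.        ,   1.        ]]), 'hand_eye': array([[-5.96433364e-04,  2.53660798e-01, -9.67293050e-01,
        -1.62012688e-01],
       [-4.66514410e-04,  9.67293046e-01,  2.53661085e-01,
         6.98334341e-02],
       [ 9.99999713e-01,  6.02548081e-04, -4.58589427e-04,
        -6.78162896e-04],
       [ 0.00000000e+00,  0.00000000e+00,  0.00000000e+00,
         1.00000000e+00]])}
```

View pics/scene0.png

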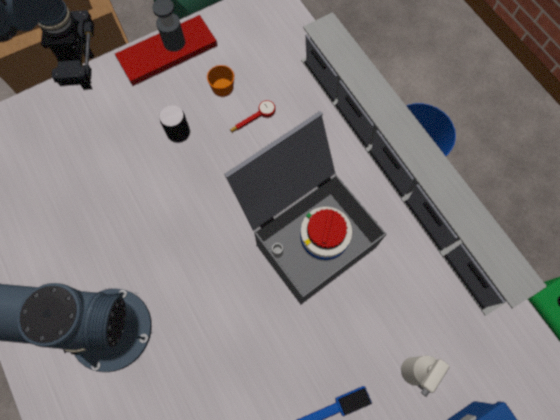

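View pics/top0.png

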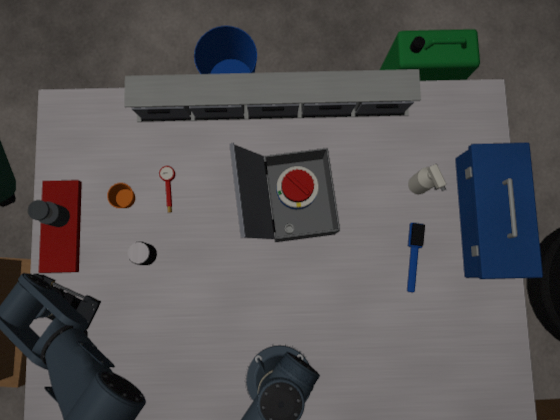

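View pics/wrist0.png

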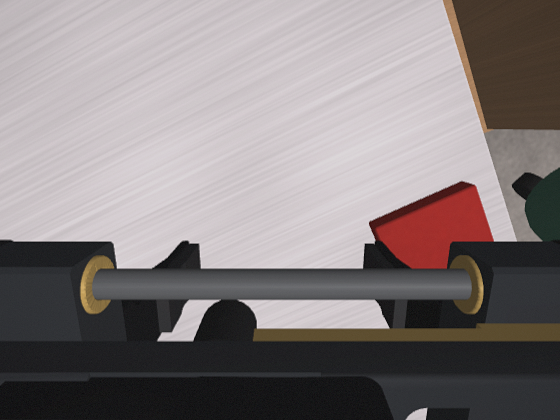

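```bash
cat > h.py <<'E'
import numpy as np,cv2
def P(c,u,v,z=None):
    m=c["mtx"];d=z if z is not None else c["z_map"][v,u]
    p=np.stack([(u-m[0,2])/m[0,0]*d,-(v-m[1,2])/m[1,1]*d,-d*np.ones_like(d)],-1)
    return p@c["orientation"].T+c["origin"]
def cloud(c):
    v,u=np.mgrid[:420,:560];return P(c,u,v)
def proj(c,p):
    q=(np.asarray(p)-c["origin"])@c["orientation"];m=c["mtx"]
    return m[0,0]*q[...,0]/-q[...,2]+m[0,2], m[1,2]-m[1,1]*q[...,1]/-q[...,2]
E
python3 - <<'E'
from h import *
for n in["top","scene"]:
    c=dict(np.load(f"pics/{n}0.npz"));
    X=cloud(c);img=c["img"].astype(int)
    b,g,r=img[...,0],img[...,1],img[...,2]
    roi=(np.abs(X[...,0]-.6)<.16)&(np.abs(X[...,1]+.03)<.16)
    red=(r>110)&(g<60)&(b<60)&roi
    p=X[red];print(n,red.sum(),np.median(p,0),p.min(0),p.max(0))
    top=p[:,2]>np.percentile(p[:,2],50)
    h,e=np.histogram(p[:,2],20);print(h,e.round(3))
    for nm,mk in [("yel",(r>100)&(g>90)&(b<60)&roi),("grn",(g>r+30)&(g>b+15)&roi)]:
        print(nm,mk.sum(),X[mk].mean(0) if mk.any() else 0, np.argwhere(mk).mean(0))
    y0,y1,x0,x1=(130,260,210,360) if n=="top" else (100,310,210,400)
    cv2.imwrite(f"pics/{n}crop.png",cv2.resize(c["img"][y0:y1,x0:x1],None,fx=4 if n=="top" else 2.8,fy=4 if n=="top" else 2.8,interpolation=cv2.INTER_CUBIC))
E
```

```text
top 78 [ 0.59835838 -0.05229948  0.10524372] [ 0.55676115 -0.12062516  0.09448545] [ 0.64804526 -0.02387995  0.12602627]
[ 4  1  5 10  8  5  8  9  3  2  3  0  4  1  0  5  5  0  2  3] [0.094 0.096 0.098 0.099 0.101 0.102 0.104 0.106 0.107 0.109 0.11  0.112
 0.113 0.115 0.117 0.118 0.12  0.121 0.123 0.124 0.126]
yel 17 [ 0.541203   -0.07440042  0.07828309] [204.29411765 298.52941176]
grn 7 [ 0.58100997 -0.01470446  0.08392313] [192.         279.28571429]
scene 1101 [ 0.60032525 -0.07405193  0.10404038] [ 0.55276728 -0.12266443  0.09664654] [ 0.64981947 -0.02569275  0.12475363]
[  3  14  73 173 227 218 145  69  13   5   1   3   3   9  33  28  32  33
  16   3] [0.097 0.098 0.099 0.101 0.102 0.104 0.105 0.106 0.108 0.109 0.111 0.112
 0.114 0.115 0.116 0.118 0.119 0.121 0.122 0.123 0.125]
yel 19 [ 0.54474423 -0.07450171  0.07999963] [241.63157895 307.47368421]
grn 14 [ 0.58343199 -0.01474188  0.08536409] [214.64285714 308.21428571]
```

View pics/topcrop.png

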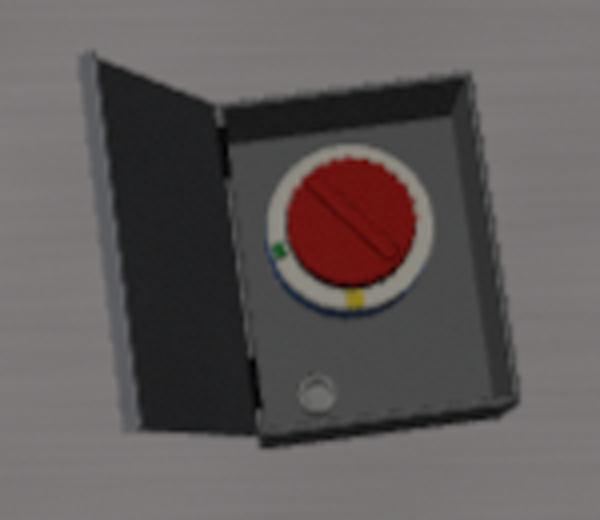

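View pics/scenecrop.png

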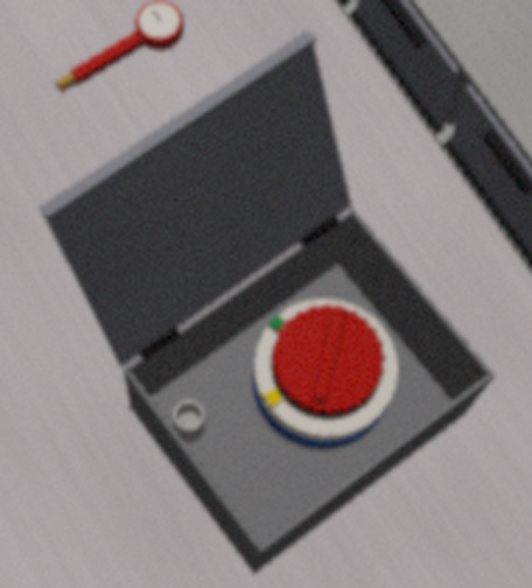

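```bash
python3 - <<'E'
from h import *
for n in["top","scene"]:
    c=dict(np.load(f"pics/{n}0.npz"));X=cloud(c);img=c["img"].astype(int)
    b,g,r=img[...,0],img[...,1],img[...,2]
    roi=(np.abs(X[...,0]-.6)<.1)&(np.abs(X[...,1]+.07)<.1)
    red=(r>80)&(r>2*g)&(r>2*b)&roi&(X[...,2]>.09)
    p=X[red];
    face=p[(p[:,2]<.111)];(cx,cy),R=cv2.minEnclosingCircle(face[:,:2].astype(np.float32))
    print(n,len(p),"circ",cx,cy,R,"mean",face.mean(0),"medz",np.median(face[:,2]))
    bar=p[p[:,2]>.113];C=np.cov(bar[:,:2].T);w,v=np.linalg.eigh(C);d=v[:,1]
    print("bar",len(bar),bar.mean(0),np.degrees(np.arctan2(d[1],d[0])),np.sqrt(w*12), np.median(bar[:,2]))
    # tub shoulder white
    wh=(b>120)&(g>120)&(r>120)&roi&(X[...,2]>.06)&(X[...,2]<.09)
    q=X[wh];(cx,cy),R=cv2.minEnclosingCircle(q[:,:2].astype(np.float32));print("tub",cx,cy,R,np.median(q[:,2]))
    # lid plane points: z>.16 and near
    L=X[(X[...,2]>.16)&(X[...,2]<.36)&(np.abs(X[...,0]-.6)<.2)&(np.abs(X[...,1]-.07)<.1)]
    m=L.mean(0);U,S,V=np.linalg.svd(L-m,full_matrices=False);print("lid",len(L),m,"n",V[2],L.min(0),L.max(0))
    # rim points
    rim=X[(X[...,2]>.128)&(X[...,2]<.142)&(np.abs(X[...,0]-.6)<.2)&(np.abs(X[...,1]+.05)<.2)]
    print("rim",len(rim),cv2.minAreaRect(rim[:,:2].astype(np.float32)))
    k=(X[...,2]>.03)&(X[...,2]<.07)&(np.abs(X[...,0]-.49)<.08)&(np.abs(X[...,1]+.03)<.06)
    # socket
    for nm,px in [("sock",None)]:
        pass
    for dx,dy in []:pass
E
```

```text
top 771 circ 0.6007869839668274 -0.07093915343284607 0.05096400901675224 mean [ 0.59818982 -0.07123915  0.10203915] medz 0.10199645415497427
bar 111 [ 0.6005876  -0.07117252  0.11888317] 45.80333300335067 [0.0146138  0.08917577] 0.11847558933403035
tub 0.6001638174057007 -0.07240767776966095 0.06503521651029587 0.07347091186064669
lid 2668 [0.55186136 0.07167793 0.25156236] n [ 0.0962497  -0.9045482   0.41536555] [0.42236513 0.01686178 0.16001031] [0.68612823 0.12295174 0.32840973]
rim 536 ((0.5706809759140015, -0.07787685096263885), (0.2618618905544281, 0.20592619478702545), 6.341629505157471)
scene 1148 circ 0.6016250252723694 -0.07325294613838196 0.05056319758296013 mean [ 0.60003104 -0.07455611  0.10350976] medz 0.10351060862543227
bar 160 [ 0.60125698 -0.07387453  0.11927213] 45.34350934193876 [0.01191646 0.08866516] 0.11925565963454055
tub 0.6030283570289612 -0.07185930013656616 0.0667516365647316 0.07493291730537988
lid 6069 [0.55220449 0.0688692  0.24927419] n [ 0.09475688 -0.90520388  0.41427898] [0.42338928 0.01525682 0.16009328] [0.68826823 0.12318469 0.32755643]
rim 986 ((0.572321891784668, -0.07910945266485214), (0.2613377571105957, 0.20581737160682678), 6.0321221351623535)
```

Call:
send_rows --fingers '[0.6, 0.6, 0.6, 0.6, 0.6, 0.6, 0.6, 0.6, 0.6, 0.6]' --dp '[[0, 0, 35], [0, 0, 70], [0, 0, 105], [0, 0, 140], [0, -5, 175], [10, -25, 200], [25, -55, 205], [43, -90, 205], [60, -125, 205], [77, -160, 205]]' --turn '[[0, 0, 0], [0, 0, 0.1], [0, 0, 0.2], [0, 0, 0.3], [0, 0, 0.4], [0, 0, 0.44], [0, 0, 0.44], [0, 0, 0.44], [0, 0, 0.44], [0, 0, 0.44]]'

```text
time_s: 0.98
position: [0.344, 0.403, 0.4267]
tcp_rot: [[-0.0, -1.0, 0.001], [-0.002, 0.001, 1.0], [-1.0, 0.0, -0.002]]
force: [0.4, 0.3, -0.7]
opening: 0.596
```

Call:
send_rows --fingers '[0.6, 0.6, 0.6, 0.6, 0.6, 0.6, 0.6, 0.6, 0.6, 0.6]' --dp '[[17, -32, 0], [34, -64, 0], [51, -96, 0], [68, -128, 0], [85, -160, 0], [103, -192, 0], [120, -224, 0], [138, -256, 0], [155, -288, 0], [173, -320, 0]]' --turn '[[0, 0, 0], [0, 0, 0], [0, 0, 0], [0, 0, 0], [0, 0, 0], [0, 0, 0], [0, 0, 0], [0, 0, 0], [0, 0, 0], [0, 0, 0]]'

```text
time_s: 1.82
position: [0.5171, 0.0813, 0.4265]
tcp_rot: [[-0.001, -1.0, 0.001], [-0.002, 0.001, 1.0], [-1.0, 0.001, -0.002]]
force: [1.3, 0.7, -0.3]
opening: 0.598
```

Call:
send_rows --fingers '[0.6, 0.6, 0.6, 0.6, 0.6, 0.6, 0.6, 0.6, 0.6, 0.6]' --dp '[[17, -31, 0], [34, -62, 0], [51, -93, 0], [68, -124, 0], [84, -153, 0], [84, -155, -30], [84, -155, -60], [84, -155, -90], [84, -155, -90], [84, -155, -90]]' --turn '[[0, 0, 0], [0, 0, 0], [0, 0, 0], [0, 0, 0], [0, 0, 0], [0, 0, 0], [0, 0, 0], [0, 0, 0], [0, 0, 0], [0, 0, 0]]'

```text
time_s: 2.65
position: [0.6001, -0.0735, 0.3349]
tcp_rot: [[-0.005, -1.0, 0.001], [-0.0, 0.001, 1.0], [-1.0, 0.005, -0.0]]
force: [1.6, -0.2, -0.2]
opening: 0.601
```

```bash
cat >> h.py <<'E'
def wristcam():
    from rig import bot
    s=bot.read_state();c=bot.capture("wrist");H=c["hand_eye"]
    c["orientation"]=s["tcp_rot"]@H[:3,:3];c["origin"]=s["tcp_rot"]@H[:3,3]+s["position"]
    return s,c
def capinfo(c):
    X=cloud(c);img=c["img"].astype(int);b,g,r=img[...,0],img[...,1],img[...,2]
    roi=(np.abs(X[...,0]-.6)<.1)&(np.abs(X[...,1]+.07)<.1)&(c["z_map"]>0)
    red=(r>70)&(r>2*g)&(r>2*b)&roi&(X[...,2]>.085)&(X[...,2]<.13);p=X[red]
    zf=np.median(p[:,2]);face=p[p[:,2]<zf+.006];bar=p[p[:,2]>zf+.010]
    out=dict(zface=np.median(face[:,2]),circ=cv2.minEnclosingCircle(face[:,:2].astype(np.float32)))
    if len(bar)>20:
        w,v=np.linalg.eigh(np.cov(bar[:,:2].T));out["bar"]=(len(bar),bar.mean(0),np.degrees(np.arctan2(v[1,1],v[0,1])),np.sqrt(w*12))
    yel=(r>90)&(g>80)&(b<60)&roi&(X[...,2]>.06)
    gr=(g>r+25)&(g>b+10)&roi&(X[...,2]>.06)
    for k,m in(("yel",yel),("grn",gr)):
        if m.any():
            q=X[m].mean(0);out[k]=(m.sum(),q,np.degrees(np.arctan2(q[1]+.0725,q[0]-.601)))
    return out
E
python3 - <<'E'
from h import *
from rig import bot
s,c=wristcam();cv2.imwrite("pics/w1.png",c["img"])
print(capinfo(c))
for n in("top","scene"):
    t=bot.capture(n);cv2.imwrite(f"pics/{n}1.png",t["img"]);print(n,capinfo(t))
    if n=="scene":
        pass
print(bot.read_state()["joint_positions"].round(1))
E
```

```text
{'zface': np.float64(0.10324642973923442), 'circ': ((0.5996748805046082, -0.07203289121389389), 0.051507361233234406), 'bar': (789, array([ 0.59855266, -0.07216651,  0.11899463]), np.float64(45.56638939398237), array([0.01225347, 0.08921789])), 'yel': (np.int64(1049), array([ 0.5749386 , -0.06798827,  0.43180452]), np.float64(170.1783418862862)), 'grn': (np.int64(86), array([ 0.5806822 , -0.01498985,  0.0842284 ]), np.float64(109.45783535156355))}
top {'zface': np.float64(0.102153155192785), 'circ': ((0.6082806587219238, -0.0752348080277443), 0.04809124767780304), 'bar': (39, array([ 0.61383584, -0.05783413,  0.11840544]), np.float64(55.71769246856685), array([0.01084914, 0.03710133]))}
scene {'zface': np.float64(0.10333637566864418), 'circ': ((0.6015211939811707, -0.07405763864517212), 0.050544966012239456), 'bar': (163, array([ 0.60106254, -0.07412717,  0.11904115]), np.float64(45.56933860628122), array([0.01219671, 0.08840412])), 'yel': (np.int64(19), array([ 0.55170666, -0.07824791,  0.13525029]), np.float64(-173.34899130421377)), 'grn': (np.int64(15), array([ 0.58318341, -0.01508334,  0.08533756]), np.float64(107.23929670765538))}
[-1.750e+01  2.260e+01  7.620e+01 -1.000e-01  8.100e+01 -1.074e+02]
```

View pics/w1.png

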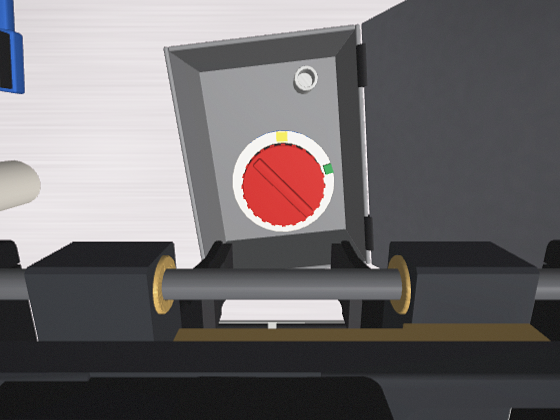

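View pics/scene1.png

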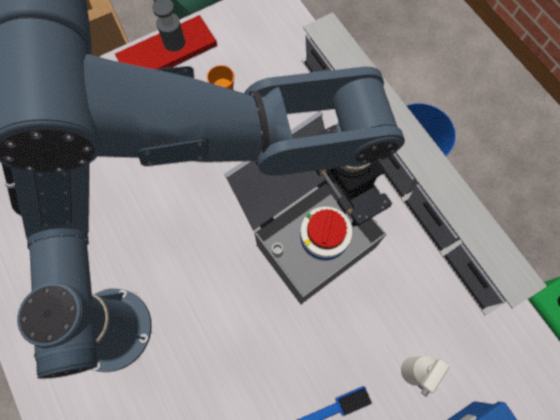

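```bash
python3 - <<'E'
from h import *
from rig import bot
t=bot.capture("scene");X=cloud(t)
for u,v in [(100,90),(170,110),(240,120),(260,90),(280,150),(300,85),(300,155),(340,95),(330,150),(370,85),(385,140),(360,125),(375,205)]:
    print((u,v),X[v,u].round(3))
E
```

```text
(100, 90) [0.304 0.014 0.822]
(170, 110) [ 0.358 -0.014  0.779]
(240, 120) [ 0.429 -0.036  0.729]
(260, 90) [0.48  0.007 0.698]
(280, 150) [ 0.457 -0.084  0.701]
(300, 85) [ 0.533 -0.008  0.689]
(300, 155) [ 0.482 -0.094  0.68 ]
(340, 95) [ 0.583 -0.037  0.665]
(330, 150) [ 0.52  -0.106  0.677]
(370, 85) [ 0.618 -0.053  0.683]
(385, 140) [ 0.59  -0.131  0.677]
(360, 125) [ 0.574 -0.096  0.679]
(375, 205) [ 0.611 -0.155  0.453]
```

Call:
send_rows --fingers '[0.6, 0.6, 0.6, 0.6, 0.6, 0.6, 0.6, 0.6, 0.6, 0.6]' --dp '[[0, 1, -25], [0, 1, -50], [0, 1, -75], [0, 1, -100], [0, 1, -125], [0, 1, -150], [0, 1, -175], [0, 1, -195], [0, 1, -210], [0, 1, -217]]' --turn '[[0, 0, 0], [0, 0, 0], [0, 0, 0], [0, 0, 0], [0, 0, 0], [0, 0, 0], [0, 0, 0], [0, 0, 0], [0, 0, 0], [0, 0, 0]]'

```text
time_s: 3.68
position: [0.6027, -0.0727, 0.1216]
tcp_rot: [[0.004, -1.0, 0.0], [-0.003, 0.0, 1.0], [-1.0, -0.004, -0.003]]
force: [-0.1, 0.4, 0.3]
opening: 0.6
```

```bash
python3 - <<'E'
from h import *
from rig import bot
s,c=wristcam();print(s["position"],s["force"],s["moment"])
t=bot.capture("scene");cv2.imwrite("pics/s2.png",t["img"][100:320,200:420].repeat(2,0).repeat(2,1));cv2.imwrite("pics/w2.png",c["img"])
E
```

```text
[ 0.60274813 -0.07273374  0.12160539] [-0.0842115   0.4107271   0.29555103] [-0.01134511  0.02840426 -0.05258055]
```

View pics/w2.png

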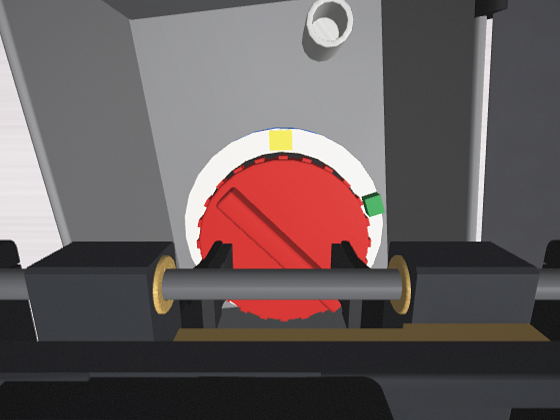

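View pics/s2.png

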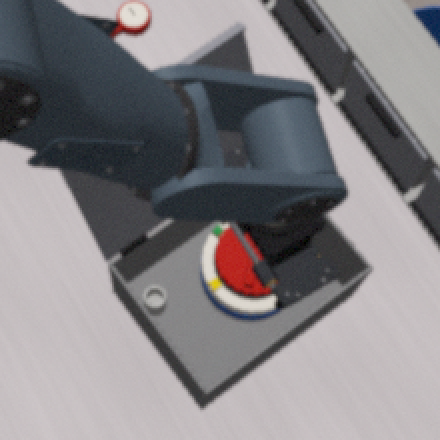

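Call:
send_rows --fingers '[0.6, 0.6, 0.6, 0.6, 0.6, 0.6]' --dp '[[-2, 0, -5], [-2, 0, -10], [-2, 0, -14], [-2, 0, -16], [-2, 0, -18], [-2, 0, -20]]' --turn '[[0, 0, 0], [0, 0, 0], [0, 0, 0], [0, 0, 0], [0, 0, 0], [0, 0, 0]]'

```text
time_s: 4.28
position: [0.6011, -0.0728, 0.1027]
tcp_rot: [[0.005, -1.0, 0.0], [-0.003, 0.0, 1.0], [-1.0, -0.005, -0.003]]
force: [-1.2, 0.7, 4.2]
opening: 0.6
```

Call:
send_rows --fingers '[0.6, 0.6, 0.6]' --dp '[[0, 0, -2], [0, 0, -3.5], [0, 0, -5]]' --turn '[[0, 0, 0], [0, 0, 0], [0, 0, 0]]'

```text
time_s: 4.53
position: [0.6016, -0.0728, 0.101]
tcp_rot: [[0.006, -1.0, 0.0], [-0.003, 0.0, 1.0], [-1.0, -0.006, -0.003]]
force: [-6.5, 1.3, 29.1]
opening: 0.598
```

Call:
send_rows --fingers '[0.6, 0.6, 0.6, 0.6, 0.6, 0.6]' --dp '[[-1, 0, -2], [-1, 0, -2], [-1, 0, -2], [-1, 0, -2], [-1, 0, -2], [-1, 0, -2]]' --turn '[[0, 0, -0.04], [0, 0, -0.08], [0, 0, -0.12], [0, 0, -0.16], [0, 0, -0.2], [0, 0, -0.24]]'

```text
time_s: 5.03
position: [0.6011, -0.0728, 0.1014]
tcp_rot: [[0.007, -0.971, 0.24], [-0.005, 0.24, 0.971], [-1.0, -0.008, -0.003]]
force: [-2.7, 0.1, 13.1]
opening: 0.6
```

Call:
send_rows --fingers '[0.6, 0.6, 0.6, 0.6, 0.6, 0.6]' --dp '[[0, 0, -2.5], [0, 0, -2.5], [0, 0, -2.5], [0, 0, -2.5], [0, 0, -2.5], [0, 0, -2.5]]' --turn '[[0, 0, -0.05], [0, 0, -0.1], [0, 0, -0.15], [0, 0, -0.2], [0, 0, -0.25], [0, 0, -0.3]]'

```text
time_s: 5.53
position: [0.6009, -0.0728, 0.1006]
tcp_rot: [[0.005, -0.856, 0.518], [-0.007, 0.518, 0.856], [-1.0, -0.008, -0.003]]
force: [-1.9, 0.4, 7.3]
opening: 0.599
```

```bash
python3 - <<'E'
from h import *
from rig import bot
s,c=wristcam();print(s["position"],s["force"],s["moment"],capinfo(c))
cv2.imwrite("pics/w3.png",c["img"])
E
```

```text
[ 0.60092133 -0.07277933  0.10061717] [-1.94331393  0.38616513  7.2895242 ] [0.17585615 0.41266623 0.00273716] {'zface': np.float64(0.09995246520204705), 'circ': ((0.5997551679611206, -0.07180152088403702), 0.05166976898908615), 'bar': (3173, array([ 0.59001775, -0.07302554,  0.11560272]), np.float64(-166.32660222099776), array([0.01589122, 0.09121747])), 'yel': (np.int64(413), array([ 0.58977236, -0.03162435,  0.18673963]), np.float64(105.35909127690343)), 'grn': (np.int64(473), array([ 0.58028577, -0.01507013,  0.08421545]), np.float64(109.83373488105045))}
```

View pics/w3.png

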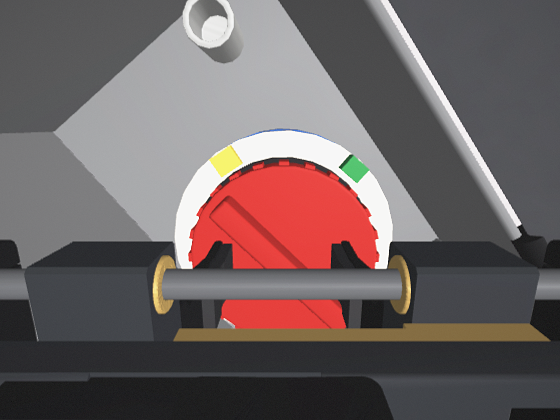

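Call:
send_rows --fingers '[0.6, 0.6, 0.6, 0.6, 0.6]' --dp '[[0, 0, -2], [0, 0, -3], [0, 0, -4], [0, 0, -5], [0, 0, -5]]' --turn '[[0, 0, -0.03], [0, 0, -0.06], [0, 0, -0.09], [0, 0, -0.12], [0, 0, -0.12]]'

```text
time_s: 6.0
position: [0.6009, -0.0728, 0.0969]
tcp_rot: [[0.005, -0.786, 0.619], [-0.008, 0.619, 0.786], [-1.0, -0.008, -0.003]]
force: [-3.6, -0.6, 9.2]
opening: 0.599
```

Call:
send_rows --fingers '[0.6, 0.6, 0.6, 0.6, 0.6, 0.6]' --dp '[[0, 0, -2.5], [0, 0, -2.5], [0, 0, -2.5], [0, 0, -2.5], [0, 0, -2.5], [0, 0, -2.5]]' --turn '[[0, 0, -0.05], [0, 0, -0.1], [0, 0, -0.15], [0, 0, -0.2], [0, 0, -0.25], [0, 0, -0.3]]'

```text
time_s: 6.5
position: [0.6007, -0.0728, 0.0968]
tcp_rot: [[0.002, -0.566, 0.825], [-0.009, 0.824, 0.566], [-1.0, -0.009, -0.003]]
force: [-4.2, 1.0, 12.8]
opening: 0.597
```

```bash
python3 - <<'E'
from h import *
from rig import bot
s,c=wristcam();i=capinfo(c);print(s["position"],s["force"],s["moment"],i["bar"],i["zface"])
cv2.imwrite("pics/w4.png",c["img"])
E
```

```text
[ 0.60071963 -0.07276294  0.09678392] [-4.15188585  0.95410547 12.7840765 ] [ 0.21070282  0.80150758 -0.00908123] (3180, array([ 0.59057101, -0.06879082,  0.11195181]), np.float64(169.2087372932009), array([0.01631506, 0.09155969])) 0.0962076853004789
```

View pics/w4.png

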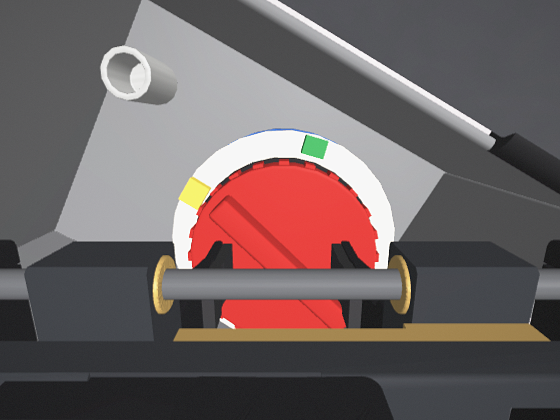

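Call:
send_rows --fingers '[0.6, 0.6, 0.6, 0.6, 0.6, 0.6, 0.6, 0.6, 0.6, 0.6]' --dp '[[0, 0, -2.5], [0, 0, -2.5], [0, 0, -2.5], [0, 0, -2.5], [0, 0, -2.5], [0, 0, -2.5], [0, 0, -2.5], [0, 0, -2.5], [0, 0, -2.5], [0, 0, -2.5]]' --turn '[[0, 0, -0.05], [0, 0, -0.1], [0, 0, -0.15], [0, 0, -0.2], [0, 0, -0.25], [0, 0, -0.3], [0, 0, -0.35], [0, 0, -0.4], [0, 0, -0.45], [0, 0, -0.5]]'

```text
time_s: 7.38
position: [0.6003, -0.0724, 0.0968]
tcp_rot: [[-0.003, -0.097, 0.995], [-0.009, 0.995, 0.097], [-1.0, -0.009, -0.004]]
force: [-4.7, 2.1, 14.1]
opening: 0.602
```

```bash
python3 - <<'E'
from h import *
from rig import bot
s,c=wristcam();i=capinfo(c);print(s["position"],s["force"],s["moment"],i["bar"],i["zface"])
cv2.imwrite("pics/w5.png",c["img"])
E
```

```text
[ 0.6003212  -0.07235984  0.09677323] [-4.66490579  2.06288442 14.11650686] [0.27620236 0.90974561 0.07091211] (3188, array([ 0.59334946, -0.06461169,  0.11189152]), np.float64(140.24605242164742), array([0.0159959 , 0.09164012])) 0.09620203166724844
```

View pics/w5.png

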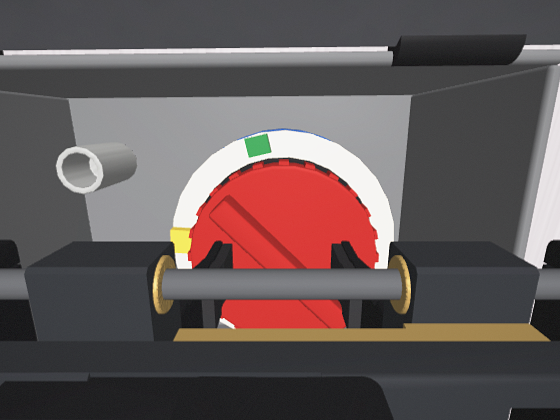

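Call:
send_rows --fingers '[0.6, 0.6, 0.6, 0.6, 0.6, 0.6, 0.6, 0.6, 0.6, 0.6]' --dp '[[0, 0, -2.5], [0, 0, -2.5], [0, 0, -2.5], [0, 0, -2.5], [0, 0, -2.5], [0, 0, -2.5], [0, 0, -2.5], [0, 0, -2.5], [0, 0, -2.5], [0, 0, -2.5]]' --turn '[[0, 0, -0.05], [0, 0, -0.1], [0, 0, -0.15], [0, 0, -0.2], [0, 0, -0.25], [0, 0, -0.3], [0, 0, -0.35], [0, 0, -0.4], [0, 0, -0.45], [0, 0, -0.5]]'

```text
time_s: 8.27
position: [0.6001, -0.0718, 0.0968]
tcp_rot: [[-0.006, 0.396, 0.918], [-0.006, 0.918, -0.396], [-1.0, -0.008, -0.004]]
force: [-4.7, 2.9, 15.8]
opening: 0.6
```

```bash
python3 - <<'E'
from h import *
from rig import bot
s,c=wristcam();i=capinfo(c);print(s["position"],s["force"],s["moment"],i["bar"],i["zface"])
cv2.imwrite("pics/w6.png",c["img"])
E
```

```text
[ 0.6000962  -0.07181067  0.09678534] [-4.66986825  2.92787876 15.78660561] [0.47023809 0.91087789 0.03720287] (3189, array([ 0.59762833, -0.06224771,  0.11184392]), np.float64(111.3554674947743), array([0.01584852, 0.09187406])) 0.0962033376636067
```

View pics/w6.png

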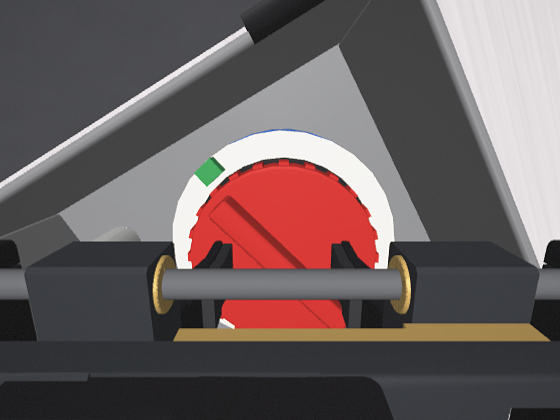

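Call:
send_rows --fingers '[0.6, 0.6, 0.6, 0.6, 0.6, 0.6, 0.6, 0.6, 0.6, 0.6]' --dp '[[0, 0, -2.5], [0, 0, -2.5], [0, 0, -2.5], [0, 0, -2.5], [0, 0, -2.5], [0, 0, -2.5], [0, 0, -2.5], [0, 0, -2.5], [0, 0, -2.5], [0, 0, -2.5]]' --turn '[[0, 0, -0.05], [0, 0, -0.1], [0, 0, -0.15], [0, 0, -0.2], [0, 0, -0.25], [0, 0, -0.3], [0, 0, -0.35], [0, 0, -0.4], [0, 0, -0.45], [0, 0, -0.5]]'

```text
time_s: 9.15
position: [0.6012, -0.0723, 0.0968]
tcp_rot: [[-0.006, 0.789, 0.615], [-0.004, 0.615, -0.789], [-1.0, -0.007, -0.0]]
force: [-2.3, -0.1, 11.8]
opening: 0.6
```

```bash
python3 - <<'E'
from h import *
from rig import bot
s,c=wristcam();i=capinfo(c);print(s["position"],s["force"],s["moment"],i["bar"],i["zface"])
cv2.imwrite("pics/w7.png",c["img"])
t=bot.capture("scene");cv2.imwrite("pics/s7.png",t["img"][100:320,200:420].repeat(2,0).repeat(2,1))
E
```

```text
[ 0.60121863 -0.07234123  0.09682328] [-2.34658723 -0.11028405 11.81695994] [-0.06418057  0.56413968  0.40861162] (2659, array([ 0.59966308, -0.05455054,  0.11178988]), np.float64(96.0388827439808), array([0.01563392, 0.07414369])) 0.09622397294955709
```

View pics/w7.png

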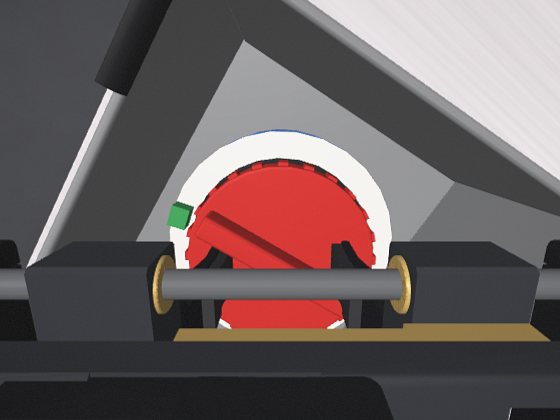

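View pics/s7.png

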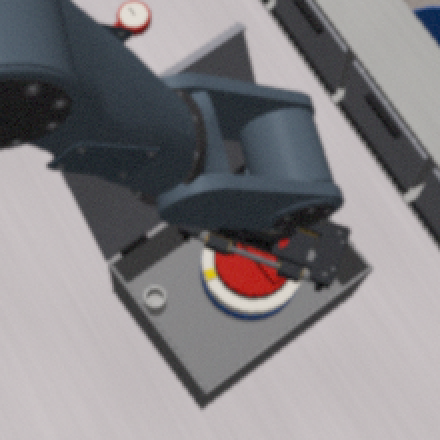

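Call:
send_rows --fingers '[0.6, 0.6, 0.6, 0.6, 0.6, 0.6, 0.6, 0.6]' --dp '[[-1, 0, -2.5], [-1, 0, -2.5], [-1, 0, -2.5], [-1, 0, -2.5], [-1, 0, -2.5], [-1, 0, -2.5], [-1, 0, -2.5], [-1, 0, -2.5]]' --turn '[[0, 0, -0.06], [0, 0, -0.1], [0, 0, -0.15], [0, 0, -0.2], [0, 0, -0.25], [0, 0, -0.3], [0, 0, -0.35], [0, 0, -0.4]]'

```text
time_s: 9.92
position: [0.6009, -0.0724, 0.0968]
tcp_rot: [[-0.005, 0.966, 0.259], [-0.002, 0.259, -0.966], [-1.0, -0.005, 0.001]]
force: [-3.6, 1.0, 13.2]
opening: 0.6
```

```bash
python3 - <<'E'
from h import *
from rig import bot
s,c=wristcam();i=capinfo(c);print(s["position"],s["force"],s["moment"],i["bar"],i["zface"])
t=bot.capture("scene");cv2.imwrite("pics/s8.png",cv2.resize(t["img"][170:280,250:400],None,fx=5,fy=5,interpolation=2))
E
```

```text
[ 0.60088269 -0.07235596  0.09679326] [-3.57754328  1.02000887 13.15114966] [0.31307997 0.68319635 0.47509011] (2666, array([ 0.60641581, -0.05576824,  0.11177429]), np.float64(73.27301640339981), array([0.01575539, 0.07379113])) 0.09619928353632481
```

View pics/s8.png

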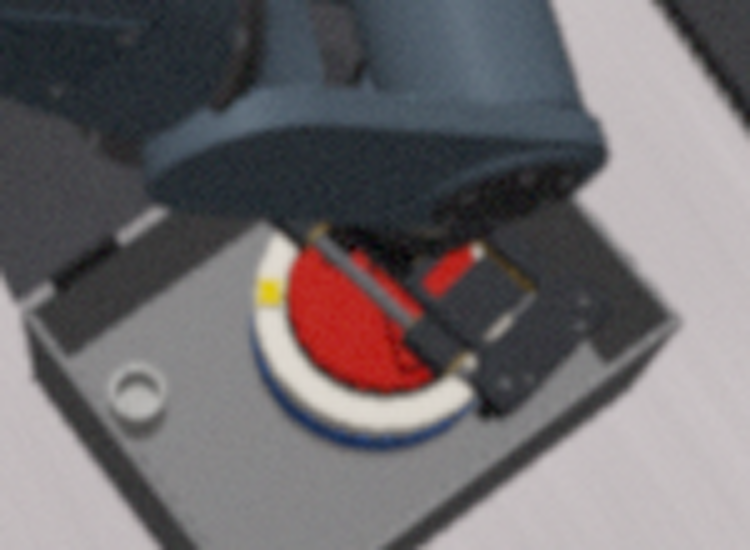

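Call:
send_rows --fingers '[0.6, 0.6, 0.6, 0.6, 0.6, 0.6, 0.6, 0.6]' --dp '[[0, 0, -2.5], [0, 0, -2.5], [0, 0, -2.5], [0, 0, -2.5], [0, 0, -2.5], [0, 0, -2.5], [0, 0, -2.5], [0, 0, -2.5]]' --turn '[[0, 0, -0.06], [0, 0, -0.1], [0, 0, -0.15], [0, 0, -0.2], [0, 0, -0.25], [0, 0, -0.3], [0, 0, -0.35], [0, 0, -0.4]]'

```text
time_s: 10.68
position: [0.6008, -0.0722, 0.0968]
tcp_rot: [[-0.005, 0.991, -0.136], [-0.001, -0.136, -0.991], [-1.0, -0.005, 0.002]]
force: [-3.3, 1.7, 14.8]
opening: 0.602
```

```bash
python3 - <<'E'
from h import *
from rig import bot
s,c=wristcam();i=capinfo(c);print(s["position"],s["force"],s["moment"],i["bar"],i["zface"],s["joint_positions"])
t=bot.capture("scene");cv2.imwrite("pics/s9.png",cv2.resize(t["img"][170:280,250:400],None,fx=5,fy=5,interpolation=2));print(capinfo(t).get("yel"))
cv2.imwrite("pics/w9.png",c["img"])
E
```

```text
[ 0.60078425 -0.07222692  0.09678049] [-3.31149752  1.73865174 14.79712949] [0.49825175 0.83182719 0.83289693] (2632, array([ 0.61241205, -0.05908327,  0.1117467 ]), np.float64(50.963213627283714), array([0.01566252, 0.07254204])) 0.09621574156714942 [-17.35759727  38.11016719  90.75151451  -0.168783    51.3892498
  80.59274104]
(np.int64(17), array([ 0.57523029, -0.04053819,  0.11339335]), np.float64(128.87804568427543))
```

View pics/s9.png

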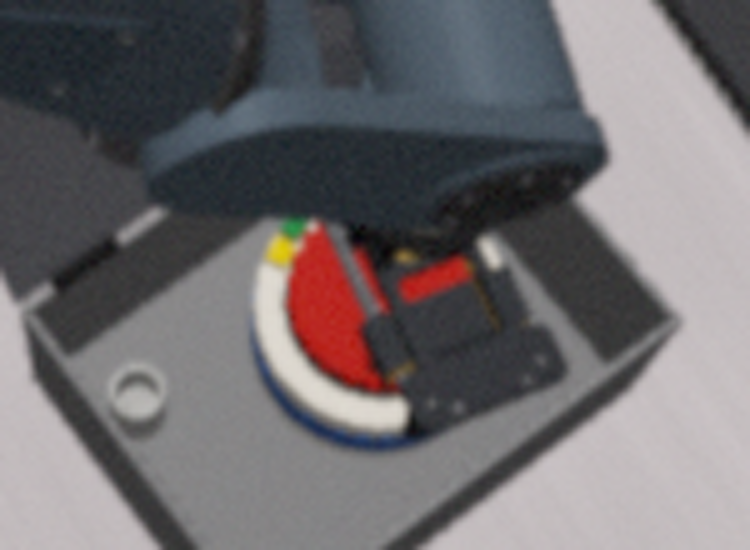

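View pics/w9.png

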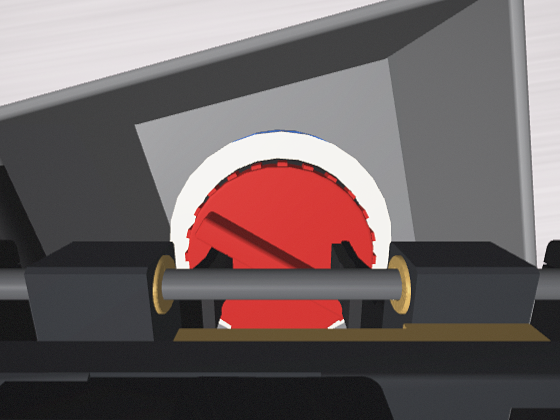

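Call:
send_rows --fingers '[0.6, 0.6, 0.6]' --dp '[[0, 0, -2], [0, 0, -2], [0, 0, -2]]' --turn '[[0, 0, -0.015], [0, 0, -0.03], [0, 0, -0.04]]'

```text
time_s: 11.03
position: [0.6007, -0.0721, 0.0968]
tcp_rot: [[-0.005, 0.986, -0.168], [-0.003, -0.168, -0.986], [-1.0, -0.004, 0.003]]
force: [-2.7, 1.9, 12.6]
opening: 0.6
```

```bash
python3 - <<'E'
from h import *
from rig import bot
s,c=wristcam();i=capinfo(c);print(s["position"],s["force"],s["moment"],i["bar"],i["zface"],s["joint_positions"])
t=bot.capture("scene");cv2.imwrite("pics/s10.png",cv2.resize(t["img"][170:280,250:400],None,fx=5,fy=5,interpolation=2));print(capinfo(t).get("yel"))
E
```

```text
[ 0.60068453 -0.07214343  0.09682083] [-2.72765387  1.90555821 12.60881309] [0.62995991 0.66600435 1.60257905] (2597, array([ 0.61302425, -0.05881977,  0.11175434]), np.float64(50.72603724003116), array([0.0156763 , 0.06984609])) 0.09622888071519749 [-17.30732311  38.09556554  90.77910066  -0.28227475  51.34454811
  82.53100487]
(np.int64(18), array([ 0.57192673, -0.0329831 ,  0.09936386]), np.float64(126.34257006911301))
```

View pics/s10.png

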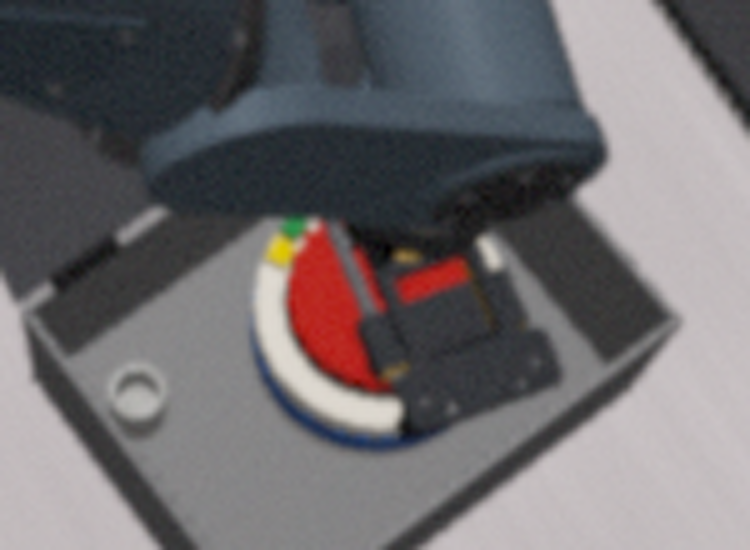

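Call:
send_rows --fingers '[0.6, 0.6, 0.6, 0.6, 0.6, 0.6, 0.6, 0.6, 0.6, 0.6]' --dp '[[0, 0, 0], [0, 0, 2], [0, 0, 8], [0, 0, 18], [0, 0, 30], [0, -3, 50], [0, -5, 75], [0, -5, 100], [0, -5, 130], [0, -5, 160]]' --turn '[[0, 0, 0.05], [0, 0, 0.1], [0, 0, 0.12], [0, 0, 0.12], [0, 0, 0.12], [0, 0, 0.12], [0, 0, 0.12], [0, 0, 0.12], [0, 0, 0.12], [0, 0, 0.12]]'

```text
time_s: 11.97
position: [0.6002, -0.0771, 0.2585]
tcp_rot: [[-0.005, 0.999, -0.049], [-0.003, -0.049, -0.999], [-1.0, -0.005, 0.003]]
force: [0.7, -0.3, -0.3]
opening: 0.597
```

```bash
python3 - <<'E'
from h import *
from rig import bot
s,c=wristcam();i=capinfo(c);print(s["position"],s["force"],s["joint_positions"])
cv2.imwrite("pics/w11.png",c["img"]);print(i)
t=bot.capture("scene");cv2.imwrite("pics/s11.png",t["img"]);print(capinfo(t))
E
```

```text
[ 0.60018326 -0.07711847  0.25849111] [ 0.66130408 -0.3131599  -0.3288349 ] [-17.7597403   26.61991611  82.46865054  -0.27188941  71.13841414
  75.1211665 ]
{'zface': np.float64(0.10321763550211055), 'circ': ((0.6005334258079529, -0.07214827835559845), 0.05156666040420532), 'bar': (1224, array([ 0.60174411, -0.07125714,  0.11885418]), np.float64(53.5656747130926), array([0.01236827, 0.08880774])), 'yel': (np.int64(4996), array([ 0.62276193, -0.09773436,  0.35584221]), np.float64(-49.225747178118816)), 'grn': (np.int64(111), array([ 0.58180309, -0.01479093,  0.08443757]), np.float64(108.39969162256492))}
{'zface': np.float64(0.1033226387383559), 'circ': ((0.6007815599441528, -0.07366190105676651), 0.050059109926223755), 'bar': (163, array([ 0.60148306, -0.07408812,  0.11929226]), np.float64(53.62955350952347), array([0.01221395, 0.08759588])), 'yel': (np.int64(21), array([ 0.5793512 , -0.04496756,  0.16419017]), np.float64(128.1780240000917)), 'grn': (np.int64(14), array([ 0.58364119, -0.01450826,  0.08445993]), np.float64(106.66414708521215))}
```

View pics/w11.png

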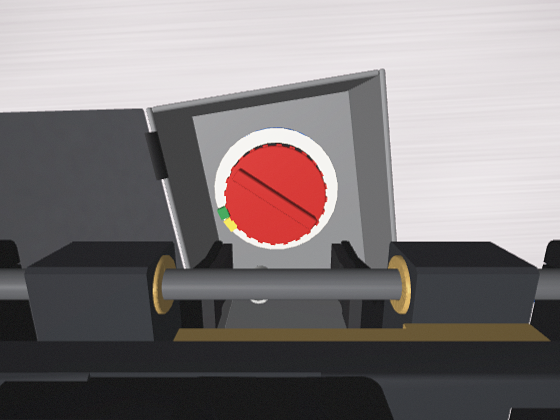

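View pics/s11.png

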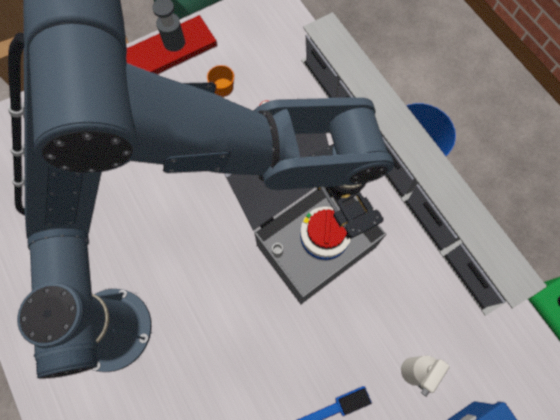

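Call:
send_rows --fingers '[0, 0, 0, 0, 0, 0, 0, 0, 0, 0]' --dp '[[0, 0, 30], [0, 0, 60], [0, 0, 90], [0, 0, 120], [0, 0, 150], [0, 0, 175], [-5, 20, 190], [-10, 50, 195], [-15, 80, 195], [-20, 115, 195]]' --turn '[[0, 0, 0.11], [0, 0, 0.22], [0, 0, 0.33], [0, 0, 0.44], [0, 0, 0.55], [0, 0, 0.66], [0, 0, 0.77], [0, 0, 0.88], [0, 0, 0.99], [0, 0, 1.1]]'

```text
time_s: 12.9
position: [0.5838, 0.0369, 0.4589]
tcp_rot: [[0.011, 0.494, 0.869], [0.003, 0.869, -0.494], [-1.0, 0.008, 0.008]]
force: [0.6, 0.4, -0.5]
opening: 0.015
```

Call:
send_rows --fingers '[0, 0, 0, 0, 0, 0, 0, 0, 0, 0]' --dp '[[-5, 35, 0], [-10, 70, 0], [-15, 105, 0], [-20, 140, 0], [-25, 170, 0], [-25, 190, 0], [-25, 195, -30], [-25, 195, -60], [-25, 195, -90], [-25, 195, -110]]' --turn '[[0, 0, 0.11], [0, 0, 0.22], [0, 0, 0.33], [0, 0, 0.44], [0, 0, 0.55], [0, 0, 0.62], [0, 0, 0.62], [0, 0, 0.62], [0, 0, 0.62], [0, 0, 0.62]]'

```text
time_s: 13.73
position: [0.5568, 0.2319, 0.3456]
tcp_rot: [[0.002, -0.103, 0.995], [0.007, 0.995, 0.103], [-1.0, 0.007, 0.003]]
force: [0.4, -0.2, -0.3]
opening: 0.003
```

```bash
python3 - <<'E'
from h import *
from rig import bot
s,c=wristcam();print(s["position"],s["tcp_rot"][:,2],s["force"],s["joint_positions"])
t=bot.capture("scene");cv2.imwrite("pics/s12.png",t["img"]);cv2.imwrite("pics/w12.png",c["img"])
E
```

```text
[0.55675403 0.23189167 0.34555388] [0.99463196 0.1034455  0.0025105 ] [ 0.41069992 -0.20747562 -0.29619725] [11.80234446 21.95945072 76.1991626   0.40057083 81.65627883  5.80670718]
```

View pics/s12.png

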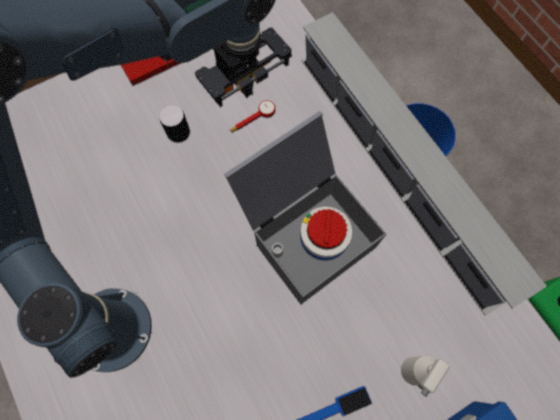

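View pics/w12.png

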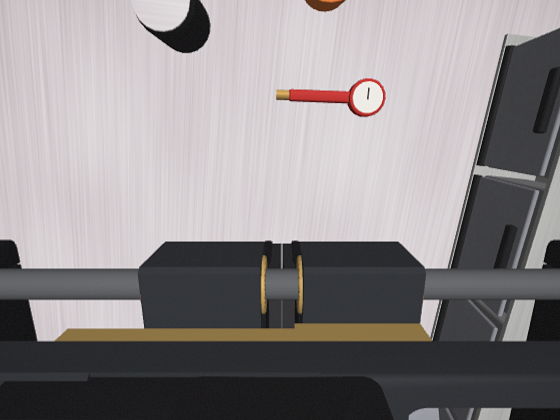

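Call:
send_rows --fingers '[0, 0, 0, 0, 0, 0, 0, 0, 0, 0]' --dp '[[0, -10, -25], [0, -30, -45], [0, -50, -55], [0, -70, -55], [0, -90, -55], [0, -105, -55], [0, -115, -55], [0, -125, -55], [0, -135, -55], [0, -145, -55]]' --turn '[[0, 0, 0], [0, 0, 0], [0, 0, 0], [0, 0, 0], [0, 0, 0], [0, 0, 0], [0, 0, 0], [0, 0, 0], [0, 0, 0], [0, 0, 0]]'

```text
time_s: 14.67
position: [0.5561, 0.0859, 0.29]
tcp_rot: [[-0.002, -0.103, 0.995], [0.007, 0.995, 0.103], [-1.0, 0.007, -0.002]]
force: [0.7, 1.1, -0.5]
opening: 0.004
```

```bash
python3 - <<'E'
from h import *
from rig import bot
s=bot.read_state();print(s["position"],s["tcp_rot"][:,2],s["force"])
t=bot.capture("scene");cv2.imwrite("pics/s13.png",t["img"]);
E
```

```text
[0.55613003 0.08593381 0.29002484] [ 0.99463312  0.10345244 -0.00159473] [ 0.6937996   1.09098066 -0.49428629]
```

View pics/s13.png

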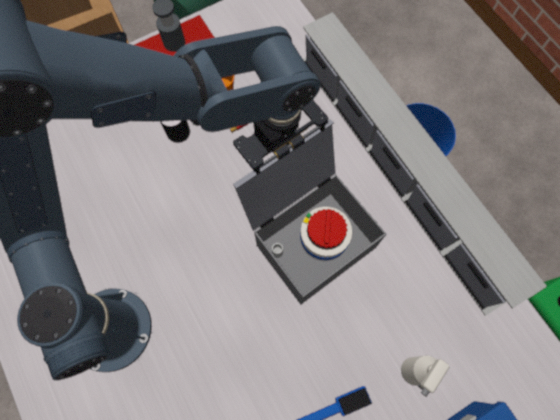

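Lid is moving with the fingers (1 N). Push it on past upright.

Call:
send_rows --fingers '[0, 0, 0, 0, 0, 0, 0, 0, 0, 0]' --dp '[[0, -10, 0], [0, -20, 0], [0, -30, 0], [0, -40, 0], [0, -50, 0], [0, -60, 0], [0, -70, 0], [0, -80, 0], [0, -90, 0], [0, -95, 0]]' --turn '[[0, 0, 0], [0, 0, 0], [0, 0, 0], [0, 0, 0], [0, 0, 0], [0, 0, 0], [0, 0, 0], [0, 0, 0], [0, 0, 0], [0, 0, 0]]'

```text
time_s: 15.55
position: [0.5562, -0.0127, 0.2897]
tcp_rot: [[-0.003, -0.101, 0.995], [0.004, 0.995, 0.101], [-1.0, 0.004, -0.003]]
force: [-0.5, 0.7, 0.5]
opening: 0.007
```

```bash
python3 - <<'E'
from h import *
from rig import bot
s=bot.read_state();print(s["position"],s["force"])
t=bot.capture("scene");cv2.imwrite("pics/s14.png",t["img"]);
E
```

```text
[ 0.55615451 -0.01266551  0.28969329] [-0.48258341  0.65186371  0.53830839]
```

View pics/s14.png

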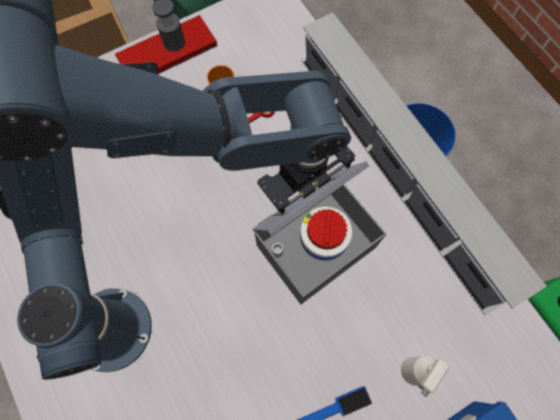

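Call:
send_rows --fingers '[0, 0, 0, 0, 0, 0, 0, 0, 0, 0]' --dp '[[0, -12, 0], [0, -24, 0], [0, -36, 0], [0, -45, 0], [0, -45, 10], [0, -45, 30], [0, -45, 60], [0, -45, 90], [0, -45, 110], [0, -45, 110]]' --turn '[[0, 0, 0], [0, 0, 0], [0, 0, 0], [0, 0, 0], [0, 0, 0], [0, 0, 0], [0, 0, 0], [0, 0, 0], [0, 0, 0], [0, 0, 0]]'

```text
time_s: 16.43
position: [0.5586, -0.0585, 0.406]
tcp_rot: [[0.008, -0.101, 0.995], [0.0, 0.995, 0.101], [-1.0, -0.0, 0.008]]
force: [0.2, -0.5, -0.0]
opening: 0.007
```

```bash
python3 - <<'E'
from h import *
from rig import bot
s=bot.read_state();print(s["position"],s["force"])
for n in("scene","top"):
    t=bot.capture(n);cv2.imwrite(f"pics/{n}15.png",t["img"]);X=cloud(t)
    L=X[(X[...,2]>.12)&(X[...,2]<.17)&(np.abs(X[...,0]-.57)<.12)&(np.abs(X[...,1]+.08)<.1)]
    m=L.mean(0);V=np.linalg.svd(L-m,full_matrices=False)[2];print(len(L),m,V[2])
E
```

```text
[ 0.55860444 -0.05846198  0.40599605] [ 0.1723379  -0.48884733 -0.04509289]
7198 [ 0.56599146 -0.0892455   0.14415428] [-9.30110827e-04 -4.95984464e-04  9.99999444e-01]
1238 [ 0.54602461 -0.10400811  0.14291122] [ 9.34667981e-04 -1.06732733e-05 -9.99999563e-01]
```

View pics/scene15.png

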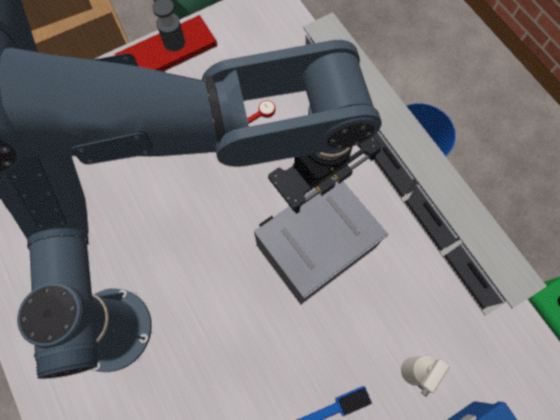

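Lid is flat (normal vertical to 0.001, top at 0.144 m), and the arm is clear of it. I'll wait a few rows for the 0.2 s hold, then hand in.

Call:
send_rows --fingers '[0, 0, 0, 0, 0, 0]' --dp '[[0, 0, 10], [0, 0, 20], [0, 0, 20], [0, 0, 20], [0, 0, 20], [0, 0, 20]]' --turn '[[0, 0, 0], [0, 0, 0], [0, 0, 0], [0, 0, 0], [0, 0, 0], [0, 0, 0]]'

```text
time_s: 17.03
position: [0.5561, -0.0578, 0.4203]
tcp_rot: [[-0.002, -0.101, 0.995], [0.003, 0.995, 0.101], [-1.0, 0.004, -0.002]]
force: [-0.2, 0.1, 0.8]
opening: 0.006
```

```bash
python3 - <<'E'
from rig import bot
print(bot.read_state()["force"],bot.hand_in())
E
```

```text
the job is handed in; nothing more can be done
[-0.19956355  0.09510394  0.82715487] None
```

The cap is locked and the lid is shut. I handed the job in at about 17 s of the 69 s allowed; the hand-in gives no verdict.

- **Cap:** I pressed it down with the open fingertips on either side of the bar and turned it clockwise until it would go no further. The yellow tab then sat right beside the green block, and a small extra turn did not move the bar. I read that as the stop; the lock angle itself could not be read. The moment rose from 0.83 to 1.6 N m at the stop, so I backed off.
- **Forces on the cap:** The push down was usually 7–16 N. It peaked at 29 N when the lugs first landed on each other. At the stop I estimate the total contact force at about 70 N, nearer the 80 N limit than I wanted. That estimate comes from the moment and the finger spacing, because the contact force itself could not be measured.
- **Lid:** I pushed it from behind past upright with the closed fingers, at about 1 N, and it fell shut. Both cameras then showed it level to within 0.001 rad, with its top at 0.144 m.
- **Other things:** The gauge, spray bottle and brush looked unmoved in the last camera view. The arm or the closed lid hid the orange cup, the polish can and the socket. When last in view they stood in place: the cup just before the lid fell, the socket and can while I was closing it. I checked all of this by eye and did not measure it.
- **Robot:** It ended about 0.28 m above the lid, touching nothing, with a force reading below 1 N.

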